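Load the egg cooker and put its knob back on

TASK

Get the egg cooker ready: take the two raw eggs out of their egg cups and lower them gently into the steel pot, one on each side of its low partition, letting each go only when it stands on the pot's floor or is within a few millimetres of it, never dropping or knocking one. The cooker's control knob was pulled off for cleaning: put it back on its square shaft, fully home. Leave the egg cups standing on the worktop and all the other things where they are.

Things in the scene. Friction and masses are not known exactly. Their poses are not given: they have to be found in the camera images.
- cooker: Egg cooker, fixed; position and yaw vary. Round steel pot, open at the top: inner radius 88 mm, outer 93 mm, inner floor 25 mm and rim 100 mm above the worktop, on a white foot of radius 104 mm. On its -y side a white control block, 84 mm in x, from y = -98 to -176 mm, flat top 100 mm high. On its +y side a black loop handle out to 121 mm, 90 mm high. Origin: pot's axis, on the worktop; z up.
- pot_left (a point): Middle of the pot's floor half on the cooker's +y side of the partition; on the inner floor, 42 mm from the pot's axis. Axes as the cooker's. The metal partition runs along the cooker's x axis across the pot's middle, 4 mm thick, rising 18 mm from the floor.
- pot_right (a point): The same on the cooker's -y side (the side of the control block).
- shaft (a point): Foot centre of the fixed upright square steel shaft, on the flat top of the control block, 138 mm from the pot's axis on the -y side. Shaft 12 x 12 mm, faces square to the cooker's x and y axes, 15 mm tall; its top 5 mm taper to 7 x 7 mm. Axes as the cooker's.
- knob: Black plastic knob, loose, 35 g, first standing on the worktop, bore down, any yaw. Square skirt 44 x 44 mm, 17 mm high, with a 14.5 mm square bore through it; on top a grip bar 44 mm long (along its x), 16 mm wide (y), from 17 to 39 mm high. Origin: centre of underside; z up. Fits the shaft at any quarter turn (1.2 mm play each way); fully home, it rests on the control block.
- egg_a: A raw hen's egg (rigid), light brown, about 60 g, 57 mm long and 44 mm across; at first standing upright, broad end down, in egg cup a. Origin: its broad end; z axis along the egg to the narrow end. Round: it may tip over and roll a little when let go.
- egg_b: The other egg, the same, at first in egg cup b.
- egg_a_centre (a point): Centre of the widest part of egg a: on its axis, 22 mm from the broad end, where it measures 44 mm across. At the start it is 55 mm above the worktop and 11 mm above the cup's rim.
- egg_b_centre (a point): The same for egg b.
- cup_a: White ceramic egg cup on a foot, loose, 70 g, 44 mm high, rim 44 mm across, foot 46 mm across; egg a rests loosely in it. Origin: centre of the underside. The two cups, the knob and the sweetener dispenser stand in four places around the cooker, at random.
- cup_b: The second egg cup, the same, with egg b.
- dispenser: Push dispenser of sweetener tablets, white, loose, 30 x 22 mm, 66 mm high, light and easily toppled; a bystander. Origin: centre of its underside.
- teapot: Squat brown teapot, 128 mm high, 160 mm across the body, right of the work area; a bystander. Origin: centre of its underside.
- mug: White mug, 92 mm high, 82 mm across, behind the cooker; a bystander. Origin: centre of its underside.
- scoop: Red plastic tea scoop lying behind the cooker, about 115 mm long, 20 mm high; a bystander. Origin: under its bowl.
- teaspoon: Steel teaspoon, 140 mm long, lying flat between robot and cooker; a bystander. Origin: the middle of its underside.
Things that resemble listed ones, but are neither listed nor needed, are in the scene too. What is shaped like the cup_b but blue is not meant.

How it is judged:
At the end, for the whole second after the job is handed in: Both eggs at rest in the pot (centre within 80 mm of its axis, below 80 mm), one each side of the partition (10 mm or more off its plane); knob upright on the shaft, within 4 mm of its axis, underside within 3 mm of the block; both egg cups upright on the worktop (horizontal distance between each of egg_a_centre, egg_b_centre and cooker below 0.08 m and z of egg_a_centre in the frame of cooker between 0.03 and 0.08 m and linear speed of each of egg_a, egg_b below 0.03 m/s and z of egg_b_centre in the frame of cooker between 0.03 and 0.08 m and ((y of egg_a_centre in the frame of cooker above 0.01 m and y of egg_b_centre in the frame of cooker below -0.01 m) or (y of egg_a_centre in the frame of cooker below -0.01 m and y of egg_b_centre in the frame of cooker above 0.01 m)) and horizontal distance between knob and shaft below 0.004 m and z of knob in the frame of shaft between -0.004 and 0.003 m and angle between knob's own z axis and vertical below 0.1 rad and angle between each of cup_a, cup_b's own z axis and vertical below 0.2 rad and height (world z) of each of cup_a, cup_b below 0.02 m); the robot touches nothing.
It fails at once if an egg is dropped: below 100 mm height it moves faster than 0.42 m/s (a free fall of 9 mm) ((linear speed of egg_a above 0.42 m/s and height (world z) of egg_a_centre below 0.1 m) or (linear speed of egg_b above 0.42 m/s and height (world z) of egg_b_centre below 0.1 m)).
It fails at once if an egg is pressed or knocked on the cooker or the other egg with over 25 N (contact force between any of egg_a, egg_b and cooker above 25 N or contact force between egg_a and egg_b above 25 N).
It fails at once if another thing (dispenser, teapot, mug, scoop or teaspoon) is shifted by more than 30 mm (distance of any of dispenser, teapot, mug, scoop, teaspoon from where it was at the start of the episode above 0.03 m).
It also fails if it takes over 66 s, if anything falls off the work surface, if the arm or the gripper's body presses on something with over 40 N, if the wrist force passes 120 N, or if a joint passes its speed limit or range.

ROBOT

A 6-joint arm with a two-finger parallel gripper is mounted at the origin on the work surface. World frame = base frame: x ahead of the robot, y to its left, z up, the work surface at z = 0. Lengths are in m, angles in rad, forces in N, time in s.
With the tool pointing down it reaches from about 0.35 to 0.8 m from the base axis. Payload 7.3 kg.
Tool frame: the origin (TCP) lies midway between the tips of the shut fingers; the grasp point (between the pads) lies 19 mm behind it (hold_point_z is the distance from the TCP to the grasp point, in m); z points along the fingers, y is the line along which they close (so a half turn about z gives the same grasp; the last joint's range is limited). The gripper opens to 85 mm and grips with 20 to 120 N. Pads are 22 mm wide; open, the fingers measure 114 mm over their backs; the gripper's body (76 mm by 85 mm) begins 54 mm behind the grasp point. The pads swing forward as they close: fully open they stand 13 mm farther back than shut.
Start: joints at [1.114, 0.342, 1.524, -0, 1.275, -0.146], TCP at [0.161, 0.5, 0.231] pointing down, gripper open.
Joint ranges: [-2.53, 2.53], [-0.77, 2.02], [0.04, 2.7], [-1, 4.14], [0.28, 2.66], [-3.11, 3.11]. Speed limits (rad/s): [2.57, 2.57, 3.14, 3.14, 3.14, 3.14].

INTERFACE

Orientations are given as a rotation vector (axis times angle).
In Python, from cell import get_obs, get_image, calibration, close_job, hold_point_z gives the robot as it stands.
- The arm moves only by the shell command python3 -m pendant 'ROWS' [FORCE]. ROWS is JSON, a list of rows, each an object of numbers: "rx", "ry", "rz": the turn, a rotation vector about the tool's x, y, z in rad; "tx", "ty", "tz": the shift along the tool's x, y, z in mm; "gripper": the opening, from 0 (shut) to 1 (fully open). A call has 1 to 10 rows; each row shifts and turns the commanded pose from where the row before left it, along the tool's axes as they then stand; what a row does not reach is not made up. A row lasts 1/8 s, in which the tool goes at most 62.5 mm and 10.7 degrees, less where a joint would pass 70% of its speed; a pose out of reach is approached as far as the arm can. A call with a gripper value outside its range is refused whole. The fingers move at their own pace and stop on an object; FORCE is the grip in N (left out, the last holds). Time passes only in rows, so rows that do not move let the fingers close. It gives the time, the measured TCP pose, the force, the opening and the grip force at its end, in the units of the state.
- get_obs(): the state, without advancing time (a new reading comes with each control period).
- get_image(name): name is "scene" or "top"; returns the picture (400x640x3 uint8, blue, green, red); there is no depth.
- calibration(name): a dict with "fx", "fy", "cx", "cy" (pixels), "rvec" (rotation vector, rad) and "tvec" (3), from world to camera coordinates, as OpenCV has them. Camera axes: x right, y down, z forward; pixel columns grow to the right and rows downward; lengths in m; the calibration is good to about 2 mm. A picture is of the moment at which its call begins. calibration takes no time and is no camera call.
- close_job(): hands the job in; it is judged then, once.
The state is a dict: "time_s": time; "joint_positions": joint angles; "qd": joint speeds; "tau": joint torques, N m; "position": TCP position; "ee_rot": TCP orientation; "wrist_force": force on the tool from outside, world axes, zero at the start; "moment": the same for the moment, N m; "width": opening from 0.0 (shut) to 1.0 (fully open); "grip_force": force on a finger pad.
Only numpy, scipy, OpenCV 4.12 (cv2) and the standard library are available. Lean on these libraries where they do the work, as an engineer would, in place of code of your own. Each camera call takes 0.05 s, during which the arm holds its last target. There are 200 camera calls.

## Working session

There is one attempt and no reset: what is moved stays moved. The work goes in short steps, Python scripts to look and compute and a shell command to move; the robot and the scene stay as the last step left them, time stands still between calls to the robot, and variables do not carry over. Pictures are saved under pics/ and viewed, at most 14 in all, crops included, and the job is handed in when it is done.

```bash
mkdir -p pics; ls; python3 - <<'E'
from cell import *
import cv2
print(hold_point_z)
print(get_obs())
for n in("scene","top"):
    cv2.imwrite(f"pics/{n}0.png",get_image(n)); print(calibration(n))
E
```

```text
pics
0.0187
{'time_s': 0.0, 'joint_positions': array([ 1.11398891e+00,  3.42727490e-01,  1.52507168e+00, -1.24134544e-06,
        1.27537225e+00, -1.45996689e-01]), 'qd': array([-7.09203518e-04, -1.59649493e-04,  5.73026873e-04, -1.11893160e-05,
        2.16790382e-04, -4.46295867e-04]), 'tau': array([ 1.34088765e-03, -4.33659446e+01, -2.46016842e+01, -1.28208794e-04,
        7.79398863e-03, -1.46950799e-05]), 'position': array([0.16035234, 0.49947338, 0.2306044 ]), 'ee_rot': array([-4.86184501e-01, -3.10327021e+00,  2.36833682e-03]), 'wrist_force': array([-0.75772707, -0.64936576,  0.0551861 ]), 'moment': array([-0.00574735, -0.01951214,  0.01214148]), 'grip_force': 0.0, 'width': 0.9984795667637314}
{'fx': 361.97484400030976, 'fy': 361.97484400030976, 'cx': 321.95122642596755, 'cy': 191.14287789604887, 'rvec': array([ 1.42562213,  2.30892492, -0.76694459]), 'tvec': array([ 0.35950139, -0.27577998,  1.28168494])}
{'fx': 477.7437532879109, 'fy': 477.7437532879109, 'cx': 323.0519348847159, 'cy': 200.78977149648716, 'rvec': array([ 2.15471348, -2.1848713 ,  0.09184398]), 'tvec': array([-0.09947977,  0.56993219,  1.43836484])}
```

View pics/top0.png

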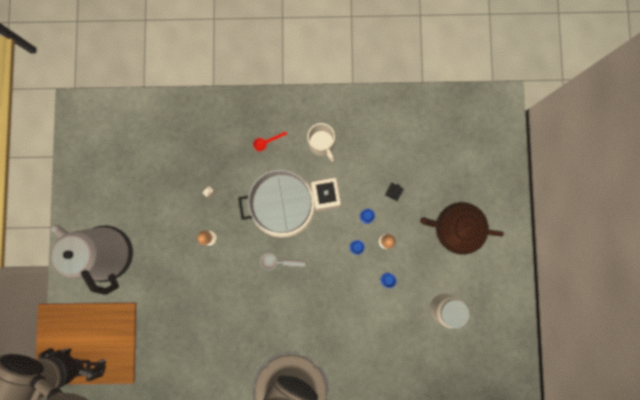

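View pics/scene0.png

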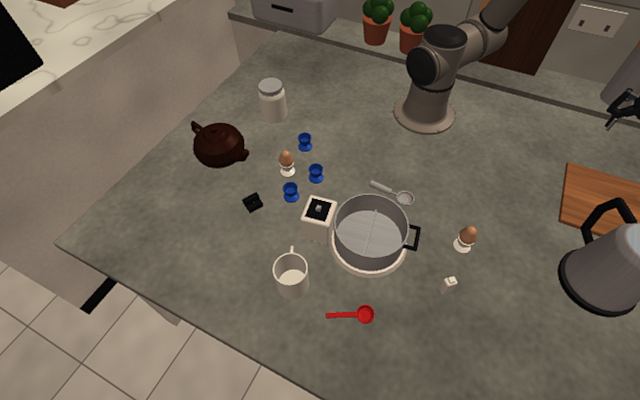

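The top view shows the cooker pot at about (281,203), the block at (325,193), eggs at (205,238) and (389,241), the knob at (395,191), the dispenser at (208,191), and blue decoy cups around (357–389, 215–280). The scene view matches: eggs at (467,235) and (286,160), knob at (253,202).

```bash
cat > h.py <<'E'
import cv2, numpy as np
from cell import *
def cam(n):
    c=calibration(n); R=cv2.Rodrigues(np.array(c["rvec"]))[0]; t=np.array(c["tvec"])
    K=np.array([[c["fx"],0,c["cx"]],[0,c["fy"],c["cy"]],[0,0,1]]); return K,R,t
def ray(n,p):
    K,R,t=cam(n); return -R.T@t, R.T@np.linalg.inv(K)@np.array([p[0],p[1],1.])
def onz(n,p,z):
    o,d=ray(n,p); return o+d*(z-o[2])/d[2]
def proj(n,P):
    K,R,t=cam(n); q=K@(R@np.asarray(P)+t); return q[:2]/q[2]
def tri(p,q):
    A=[];b=[]
    for n,x in(("top",p),("scene",q)):
        o,d=ray(n,x); d/=np.linalg.norm(d); M=np.eye(3)-np.outer(d,d); A.append(M); b.append(M@o)
    X=np.linalg.lstsq(np.vstack(A),np.hstack(b),rcond=None)[0]
    return X
def blobs(m,amin=15):
    n,l,s,c=cv2.connectedComponentsWithStats(m.astype(np.uint8)); return [(c[i].round(2),s[i]) for i in range(1,n) if s[i][4]>=amin]
E
python3 - <<'E'
from h import *
I={n:cv2.imread(f"pics/{n}0.png") for n in("top","scene")}
for n in I:
    h=cv2.cvtColor(I[n],cv2.COLOR_BGR2HSV); H,S,V=[h[...,i].astype(int) for i in range(3)]
    print(n,"egg",blobs((H>5)&(H<18)&(S>75)&(V>110)))
    print(n,"dark",[b for b in blobs(V<55) if 100<b[0][0]<450 and b[0][1]<300 and b[1][4]<700])
cv2.imwrite("pics/t1.png",cv2.resize(I["top"][150:270,185:425],None,fx=3.3,fy=3.3,interpolation=cv2.INTER_CUBIC))
cv2.imwrite("pics/s1.png",cv2.resize(I["scene"][130:290,235:485],None,fx=3.2,fy=3.2,interpolation=cv2.INTER_CUBIC))
E
```

```text
top egg [(array([268.2 , 140.13]), array([252, 130,  36,  23,  91], dtype=int32)), (array([203.93, 237.46]), array([197, 230,  15,  16, 177], dtype=int32)), (array([387.94, 240.97]), array([381, 234,  15,  15, 173], dtype=int32)), (array([ 91.16, 336.05]), array([  34,  302,  103,   83, 6392], dtype=int32))]
top dark [(array([326.08, 192.89]), array([319, 185,  15,  16,  88], dtype=int32)), (array([394.03, 191.16]), array([387, 184,  15,  15, 137], dtype=int32)), (array([446.66, 213.2 ]), array([437, 203,  30,  29, 116], dtype=int32)), (array([127.09, 252.47]), array([119, 231,  13,  44, 109], dtype=int32)), (array([100.14, 283.56]), array([ 83, 271,  35,  23, 289], dtype=int32))]
scene egg [(array([368.05,  19.95]), array([362,  15,  15,  10,  61], dtype=int32)), (array([388.  ,  19.82]), array([382,  16,  10,   9,  33], dtype=int32)), (array([406.78,  29.5 ]), array([399,  23,  22,  12,  72], dtype=int32)), (array([285.81, 157.2 ]), array([279, 150,  15,  17, 156], dtype=int32)), (array([594.73, 192.42]), array([ 561,  161,   79,   65, 2969], dtype=int32)), (array([608.01, 221.6 ]), array([591, 208,  34,  26, 484], dtype=int32)), (array([470.52, 233.74]), array([462, 225,  16,  17, 176], dtype=int32))]
scene dark [(array([377.18,  10.16]), array([363,   0,  31,  24, 489], dtype=int32)), (array([281.76,   7.95]), array([271,   4,  22,   9,  91], dtype=int32)), (array([252.28, 202.21]), array([242, 192,  21,  21, 254], dtype=int32)), (array([318.15, 209.42]), array([306, 199,  25,  22, 329], dtype=int32)), (array([413.72, 238.56]), array([402, 225,  19,  26, 154], dtype=int32))]
```

View pics/t1.png

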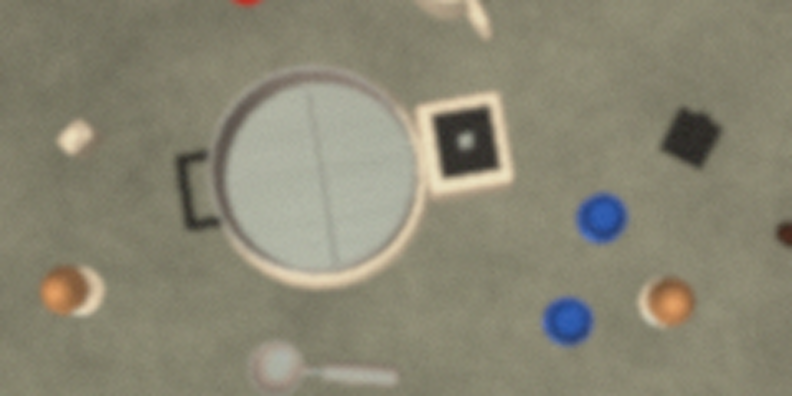

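View pics/s1.png

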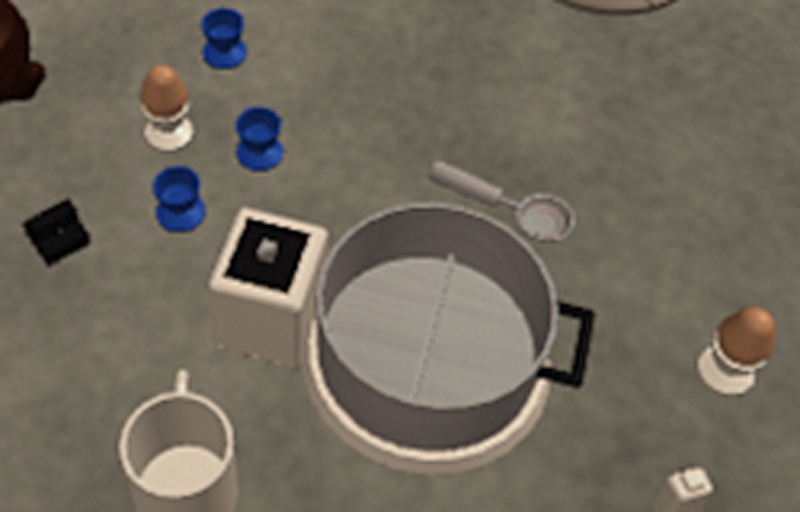

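The crops show the black plate with the shaft at top-crop (465,140), the knob at (690,135), and the partition running (310,95)→(335,262). In the scene crop, the pot rim spans x 317–557 and y 203–408.

```bash
python3 - <<'E'
from h import *
np.set_printoptions(precision=4,suppress=True)
I={n:cv2.imread(f"pics/{n}0.png") for n in("top","scene")}
print("eggL",tri((203.93,237.46),(470.52,233.74)),"eggR",tri((387.94,240.97),(285.81,157.2)))
def darkc(n,c,r=18,k=3,th=None):
    x,y=map(int,c); g=cv2.cvtColor(I[n],cv2.COLOR_BGR2GRAY)[y-r:y+r,x-r:x+r]
    g=cv2.resize(g,None,fx=8,fy=8,interpolation=cv2.INTER_CUBIC)
    T,m=cv2.threshold(g,th or 0,255,cv2.THRESH_BINARY_INV+(0 if th else cv2.THRESH_OTSU))
    cs,_=cv2.findContours(m,cv2.RETR_EXTERNAL,cv2.CHAIN_APPROX_NONE)
    cs=min([c for c in cs if cv2.contourArea(c)>2000],key=lambda q:abs(q.reshape(-1,2).mean(0)-r*8).sum()).reshape(-1,2)
    return (cs+.5)/8-.5+[x-r,y-r],T
def rect(n,c,z,**k):
    p,T=darkc(n,c,**k); P=np.array([onz(n,q,z)[:2] for q in p]).astype(np.float32)
    (cx,cy),(w,h),a=cv2.minAreaRect(P); print(n,"ctr",cx,cy,"size",w,h,"ang",a,"T",T); return cx,cy,a
print("plate");rect("top",(326,193),.1,r=13);rect("scene",(318,209),.1,r=14)
print("knob");rect("top",(394,191),.017);rect("scene",(252,202),.017)
rim=np.array([(317,300),(557,300),(437,203),(437,408)])/3.2+[235,130]
P=np.array([onz("scene",q,.1)[:2] for q in rim]); A=np.c_[2*P,np.ones(4)]
s=np.linalg.lstsq(A,(P**2).sum(1),rcond=None)[0]; print("pot",s[:2],"r",np.sqrt(s[2]+(s[:2]**2).sum()))
a,b=[onz("top",np.array(q)/3.3+[185,150],.043)[:2] for q in((310,95),(335,262))]
a2,b2=[onz("scene",np.array(q)/3.2+[235,130],.043)[:2] for q in((450,257),(416,395))]
for u,v in((a,b),(b2,a2)): d=u-v; print("part mid",(u+v)/2,"ang",np.degrees(np.arctan2(d[1],d[0])),np.linalg.norm(d))
def enh(n,x,y,r,f): 
    g=I[n][y-r:y+r,x-r:x+r].astype(float); g=np.clip(g*3,0,255).astype(np.uint8); return cv2.resize(g,(400,400),interpolation=cv2.INTER_CUBIC)
cv2.imwrite("pics/k1.png",np.hstack([enh("top",394,191,16,0),enh("scene",252,202,16,0)]))
E
```

```text
eggL [0.4603 0.2503 0.0634] eggR [ 0.4431 -0.2985  0.0638]
plate
top ctr 0.5855296850204468 -0.11621841788291931 size 0.05713117867708206 0.051265448331832886 ang 8.898395538330078 T 129.0
scene ctr 0.5866625308990479 -0.11629912257194519 size 0.05985521525144577 0.05406007170677185 ang 9.122507095336914 T 92.0
knob
top ctr 0.5970665216445923 -0.32727736234664917 size 0.04563009366393089 0.04979632422327995 ang 60.865840911865234 T 90.0
scene ctr 0.6002287268638611 -0.3222760558128357 size 0.057456035166978836 0.05078607425093651 ang 60.80189895629883 T 59.0
pot [0.5657 0.0215] r 0.09264108921640185
part mid [0.559  0.0148] ang 8.15493542656283 0.15580776707967744
part mid [0.5534 0.0199] ang 10.396935678211902 0.1351876012359009
```

View pics/k1.png

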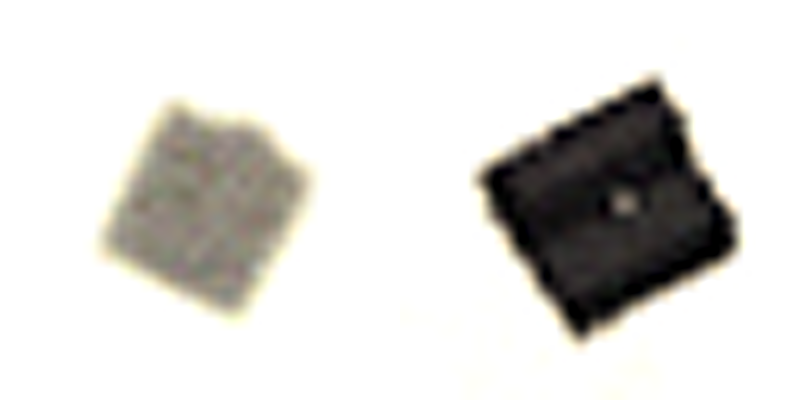

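Cooker yaw ≈ 9°, shaft ≈ (0.586,-0.116), pot axis ≈ (0.565,0.021), which the rim fit confirms with r = 92.6 mm. In the enhanced knob pictures the bar sticks out at the upper-right edge in the top view, so the bar lies at about -29°. I'll turn the tool so its y axis points to 9° and get the delta to the left egg.

```bash
cat >> h.py <<'E'
from scipy.spatial.transform import Rotation as Ro
def delta(x,y,z,psi):
    o=get_obs(); R=Ro.from_rotvec(o["ee_rot"]); p=np.radians(psi)
    T=Ro.from_matrix(np.array([[-np.sin(p),np.cos(p),0],[np.cos(p),np.sin(p),0],[0,0,-1]]).T)
    print("shift in tool axes mm",(R.inv().apply(np.array([x,y,z])-o["position"])*1000).round(1),"turn",(R.inv()*T).as_rotvec().round(4),"t",round(o["time_s"],2),"pos",o["position"].round(4),"w",round(o["width"],3),"F",o["wrist_force"].round(1),"grip",round(o["grip_force"],1))
E
python3 -m pendant '[{"rz":0.1838},{"rz":0.1838},{"rz":0.1838},{"rz":0.1838},{"rz":0.1838},{"rz":0.1838},{}]'
python3 - <<'E'
from h import *
delta(.4603,.2503,.12,9)
c=np.array([394-0,0])
m=np.array([167.5,130.])/12.5-.5+[252-16,202-16]
print("knob far bar edge mid",onz("scene",m,.039))
a,b=[onz("scene",np.array(q)/12.5-.5+[236,186],.039) for q in((80,180),(255,80))]; print(np.degrees(np.arctan2(*(b-a)[[1,0]])),np.linalg.norm(b-a))
I={n:cv2.imread(f"pics/{n}0.png") for n in("top","scene")}
for n,(x,y) in(("top",(326,193)),("scene",(318,209))):
    g=cv2.cvtColor(I[n],cv2.COLOR_BGR2GRAY)[y-6:y+7,x-6:x+7]; g=cv2.resize(g,None,fx=8,fy=8,interpolation=cv2.INTER_CUBIC)
    m=cv2.threshold(g[16:-16,16:-16],0,255,cv2.THRESH_OTSU)[1]; M=cv2.moments(m,True)
    p=(np.array([M["m10"],M["m01"]])/M["m00"]+16+.5)/8-.5+[x-6,y-6]; print(n,p,onz(n,p,.1125))
E
```

```text
shift in tool axes mm [-361.8 -145.4  110.8] turn [-1.3000e-03  5.0000e-04  1.1029e+00] t 0.1 pos [0.1604 0.4995 0.2307] w 1.0 F [-0.4 -0.2  0.4] grip 0.0
knob far bar edge mid [ 0.59844221 -0.33220924  0.039     ]
154.01595211316285 0.04574936596190739
top [325.69127458 192.19171348] [ 0.58526007 -0.11601668  0.1125    ]
scene [318.03168489 207.66942097] [ 0.59010019 -0.11475888  0.1125    ]validation failed for argument at $[0]...
```

```bash
python3 -m pendant '[{"rx":0,"ry":0,"rz":0.1838,"tx":0,"ty":0,"tz":0,"gripper":1},{"rx":0,"ry":0,"rz":0.1838,"tx":0,"ty":0,"tz":0,"gripper":1},{"rx":0,"ry":0,"rz":0.1838,"tx":0,"ty":0,"tz":0,"gripper":1},{"rx":0,"ry":0,"rz":0.1838,"tx":0,"ty":0,"tz":0,"gripper":1},{"rx":0,"ry":0,"rz":0.1838,"tx":0,"ty":0,"tz":0,"gripper":1},{"rx":0,"ry":0,"rz":0.1838,"tx":0,"ty":0,"tz":0,"gripper":1}]' 25
python3 - <<'E'
from h import *
delta(.4603,.2503,.12,9)
E
```

```text
time_s: 0.85
position: [0.1604, 0.4996, 0.2309]
ee_rot: [2.047, 2.383, -0.001]
wrist_force: [-0.6, -0.3, 0.5]
width: 1.003
grip_force: 0.0
shift in tool axes mm [-291.6  259.   111. ] turn [-0.0005  0.0007 -0.0059] t 0.85 pos [0.1604 0.4996 0.2309] w 1.003 F [-0.6 -0.3  0.5] grip 0.0
```

```bash
python3 -m pendant '[{"rx":0,"ry":0,"rz":0,"tx":-36.5,"ty":32.4,"tz":0,"gripper":1},{"rx":0,"ry":0,"rz":0,"tx":-36.5,"ty":32.4,"tz":0,"gripper":1},{"rx":0,"ry":0,"rz":0,"tx":-36.5,"ty":32.4,"tz":0,"gripper":1},{"rx":0,"ry":0,"rz":0,"tx":-36.5,"ty":32.4,"tz":0,"gripper":1},{"rx":0,"ry":0,"rz":0,"tx":-36.5,"ty":32.4,"tz":0,"gripper":1},{"rx":0,"ry":0,"rz":0,"tx":-36.5,"ty":32.4,"tz":0,"gripper":1},{"rx":0,"ry":0,"rz":0,"tx":-36.5,"ty":32.4,"tz":0,"gripper":1},{"rx":0,"ry":0,"rz":0,"tx":-36.5,"ty":32.4,"tz":0,"gripper":1},{"rx":0,"ry":0,"rz":0,"tx":0,"ty":0,"tz":50,"gripper":1},{"rx":0,"ry":0,"rz":0,"tx":0,"ty":0,"tz":50,"gripper":1}]'
python3 - <<'E'
from h import *
delta(.4603,.2503,.0455,9)
I=get_image("scene")[150:290,400:540]; J=get_image("top")[185:285,155:255]
cv2.imwrite("pics/e1.png",np.hstack([cv2.resize(I,(400,400),interpolation=2),cv2.resize(J,(400,400),interpolation=2)]))
E
```

```text
time_s: 2.1
position: [0.4628, 0.2514, 0.1301]
ee_rot: [2.042, 2.387, 0.001]
wrist_force: [-0.1, -0.1, -0.3]
width: 1.002
grip_force: 0.0
shift in tool axes mm [-0.7 -2.7 84.6] turn [ 0.0009 -0.0003 -0.0016] t 2.1 pos [0.4628 0.2514 0.1301] w 1.002 F [-0.1 -0.1 -0.3] grip 0.0
```

View pics/e1.png

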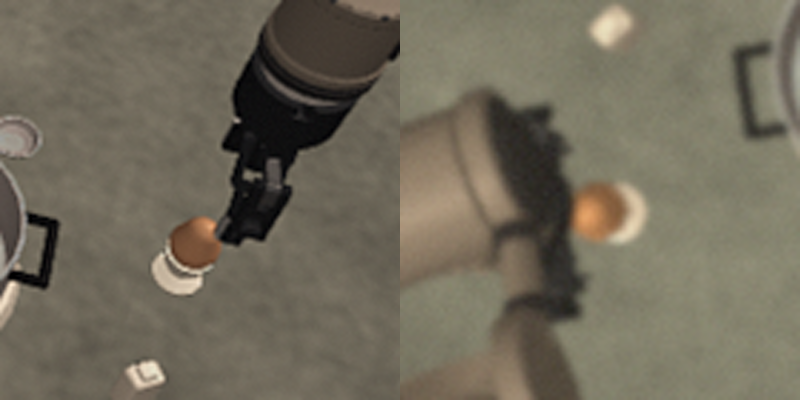

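The gripper hangs over the egg with its fingers either side along cooker x, which is consistent with the measurement. I'll descend and close.

```bash
python3 -m pendant '[{"rx":0,"ry":0,"rz":0,"tx":-0.7,"ty":-2.7,"tz":0,"gripper":1},{"rx":0,"ry":0,"rz":0,"tx":0,"ty":0,"tz":28,"gripper":1},{"rx":0,"ry":0,"rz":0,"tx":0,"ty":0,"tz":28,"gripper":1},{"rx":0,"ry":0,"rz":0,"tx":0,"ty":0,"tz":28,"gripper":1},{"rx":0,"ry":0,"rz":0,"tx":0,"ty":0,"tz":0,"gripper":1}]'
python3 - <<'E'
from h import *
delta(.4603,.2503,.0455,9)
E
python3 -m pendant '[{"rx":0,"ry":0,"rz":0,"tx":0,"ty":0,"tz":0,"gripper":0.65},{"rx":0,"ry":0,"rz":0,"tx":0,"ty":0,"tz":0,"gripper":0.58},{"rx":0,"ry":0,"rz":0,"tx":0,"ty":0,"tz":0,"gripper":0.52},{"rx":0,"ry":0,"rz":0,"tx":0,"ty":0,"tz":0,"gripper":0.46},{"rx":0,"ry":0,"rz":0,"tx":0,"ty":0,"tz":0,"gripper":0.4},{"rx":0,"ry":0,"rz":0,"tx":0,"ty":0,"tz":0,"gripper":0.4},{"rx":0,"ry":0,"rz":0,"tx":0,"ty":0,"tz":0,"gripper":0.4}]' 25
```

```text
time_s: 2.82
position: [0.4598, 0.2512, 0.048]
ee_rot: [-2.04, -2.389, 0.0]
wrist_force: [-0.6, 0.6, 0.1]
width: 1.0
grip_force: 0.0
shift in tool axes mm [-1.   0.4  2.5] turn [-0.0001 -0.      0.0006] t 2.83 pos [0.4598 0.2512 0.048 ] w 1.0 F [-0.6  0.6  0.1] grip 0.0
time_s: 3.7
position: [0.4608, 0.2513, 0.0483]
ee_rot: [2.039, 2.388, 0.004]
wrist_force: [1.8, -0.9, 6.6]
width: 0.495
grip_force: 24.9
```

```bash
python3 -m pendant '[{"rx":0,"ry":0,"rz":0,"tx":0,"ty":0,"tz":-4,"gripper":0.4},{"rx":0,"ry":0,"rz":0,"tx":0,"ty":0,"tz":-8,"gripper":0.4},{"rx":0,"ry":0,"rz":0,"tx":0,"ty":0,"tz":-12,"gripper":0.4},{"rx":0,"ry":0,"rz":0,"tx":0,"ty":0,"tz":-16,"gripper":0.4},{"rx":0,"ry":0,"rz":0,"tx":0,"ty":0,"tz":0,"gripper":0.4}]'
python3 - <<'E'
from h import *
delta(.565-.156*.034,.021+.988*.034,.16,9)
I=get_image("scene")[150:290,400:540]; J=get_image("top")[185:285,155:255]
cv2.imwrite("pics/e2.png",np.hstack([cv2.resize(I,(400,400),interpolation=2),cv2.resize(J,(400,400),interpolation=2)]))
E
```

```text
time_s: 4.32
position: [0.4605, 0.2513, 0.0888]
ee_rot: [2.039, 2.388, 0.004]
wrist_force: [-0.9, 0.5, -0.9]
width: 0.495
grip_force: 25.5
shift in tool axes mm [-209.7   67.4  -71.1] turn [ 0.0029 -0.0006  0.0002] t 4.33 pos [0.4605 0.2513 0.0888] w 0.495 F [-0.9  0.5 -0.9] grip 25.5
```

View pics/e2.png

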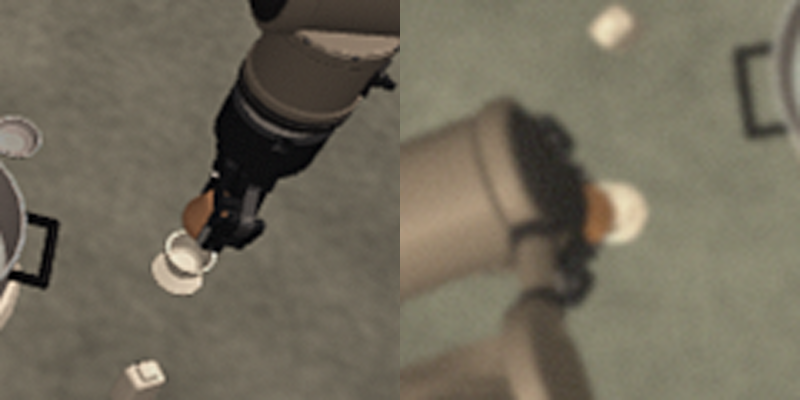

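The egg is held between the pads and cup a still stands. I'll carry it over the pot's left half.

```bash
python3 -m pendant '[{"rx":0,"ry":0,"rz":0,"tx":0,"ty":0,"tz":-24,"gripper":0.4},{"rx":0,"ry":0,"rz":0,"tx":0,"ty":0,"tz":-30,"gripper":0.4},{"rx":0,"ry":0,"rz":0,"tx":-10,"ty":3,"tz":-17,"gripper":0.4},{"rx":0,"ry":0,"rz":0,"tx":-35,"ty":12,"tz":0,"gripper":0.4},{"rx":0,"ry":0,"rz":0,"tx":-40,"ty":12.8,"tz":0,"gripper":0.4},{"rx":0,"ry":0,"rz":0,"tx":-40,"ty":12.8,"tz":0,"gripper":0.4},{"rx":0,"ry":0,"rz":0,"tx":-40,"ty":12.8,"tz":0,"gripper":0.4},{"rx":0,"ry":0,"rz":0,"tx":-30,"ty":9,"tz":0,"gripper":0.4},{"rx":0,"ry":0,"rz":0,"tx":-14.7,"ty":5,"tz":0,"gripper":0.4},{"rx":0,"ry":0,"rz":0,"tx":0,"ty":0,"tz":0,"gripper":0.4}]'
python3 - <<'E'
from h import *
delta(.565-.156*.034,.021+.988*.034,.046,9)
E
```

```text
time_s: 5.68
position: [0.559, 0.054, 0.1577]
ee_rot: [-2.041, -2.387, 0.001]
wrist_force: [-0.6, 0.8, -1.3]
width: 0.494
grip_force: 25.7
shift in tool axes mm [  0.4   0.9 111.7] turn [-0.001  -0.0005 -0.0012] t 5.67 pos [0.559  0.054  0.1577] w 0.494 F [-0.6  0.8 -1.3] grip 25.7
```

```bash
python3 -m pendant '[{"rx":0,"ry":0,"rz":0,"tx":0,"ty":0,"tz":20,"gripper":0.4},{"rx":0,"ry":0,"rz":0,"tx":0,"ty":0,"tz":22,"gripper":0.4},{"rx":0,"ry":0,"rz":0,"tx":0,"ty":0,"tz":22,"gripper":0.4},{"rx":0,"ry":0,"rz":0,"tx":0,"ty":0,"tz":20,"gripper":0.4},{"rx":0,"ry":0,"rz":0,"tx":0,"ty":0,"tz":16,"gripper":0.4},{"rx":0,"ry":0,"rz":0,"tx":0,"ty":0,"tz":8,"gripper":0.4},{"rx":0,"ry":0,"rz":0,"tx":0,"ty":0,"tz":3,"gripper":0.4},{"rx":0,"ry":0,"rz":0,"tx":0,"ty":0,"tz":0,"gripper":0.4}]'
python3 - <<'E'
from h import *
delta(.565-.156*.034,.021+.988*.034,.041,9)
E
```

```text
time_s: 6.68
position: [0.5593, 0.0545, 0.0476]
ee_rot: [2.04, 2.389, 0.001]
wrist_force: [0.5, -0.3, -0.2]
width: 0.493
grip_force: 25.7
shift in tool axes mm [0.1 0.4 6.6] turn [ 0.0006 -0.      0.0002] t 6.67 pos [0.5593 0.0545 0.0476] w 0.493 F [ 0.5 -0.3 -0.2] grip 25.7
```

```bash
python3 -m pendant '[{"rx":0,"ry":0,"rz":0,"tx":0,"ty":0,"tz":3,"gripper":0.4},{"rx":0,"ry":0,"rz":0,"tx":0,"ty":0,"tz":1.5,"gripper":0.4},{"rx":0,"ry":0,"rz":0,"tx":0,"ty":0,"tz":0,"gripper":0.4}]';python3 -m pendant '[{"rx":0,"ry":0,"rz":0,"tx":0,"ty":0,"tz":1,"gripper":0.4},{"rx":0,"ry":0,"rz":0,"tx":0,"ty":0,"tz":0,"gripper":0.4}]'
```

```text
time_s: 7.05
position: [0.5591, 0.0543, 0.0428]
ee_rot: [-2.04, -2.389, -0.0]
wrist_force: [0.3, 0.3, -1.0]
width: 0.495
grip_force: 25.7
time_s: 7.3
position: [0.5591, 0.0544, 0.0418]
ee_rot: [-2.04, -2.389, -0.0]
wrist_force: [-0.4, -1.1, -1.6]
width: 0.497
grip_force: 25.7
```

```bash
python3 -m pendant '[{"rx":0,"ry":0,"rz":0,"tx":0,"ty":0,"tz":0.7,"gripper":0.4},{"rx":0,"ry":0,"rz":0,"tx":0,"ty":0,"tz":0,"gripper":0.4}]'
```

```text
time_s: 7.55
position: [0.5591, 0.0544, 0.041]
ee_rot: [-2.04, -2.389, -0.0]
wrist_force: [-0.4, -0.2, -1.0]
width: 0.497
grip_force: 25.7
```

```bash
python3 -m pendant '[{"rx":0,"ry":0,"rz":0,"tx":0,"ty":0,"tz":0.8,"gripper":0.4},{"rx":0,"ry":0,"rz":0,"tx":0,"ty":0,"tz":0,"gripper":0.4}]';python3 -m pendant '[{"rx":0,"ry":0,"rz":0,"tx":0,"ty":0,"tz":0.7,"gripper":0.4},{"rx":0,"ry":0,"rz":0,"tx":0,"ty":0,"tz":0,"gripper":0.4}]'
```

```text
time_s: 7.8
position: [0.559, 0.0544, 0.0402]
ee_rot: [-2.04, -2.389, 0.0]
wrist_force: [-0.3, -0.1, -0.0]
width: 0.493
grip_force: 25.7
time_s: 8.05
position: [0.5592, 0.0544, 0.0397]
ee_rot: [2.04, 2.389, 0.0]
wrist_force: [-0.2, -0.3, 0.9]
width: 0.497
grip_force: 25.8
```

Force is rising and the height is as predicted, so the egg is on the floor or within about a millimetre of it. Releasing and backing off.

```bash
python3 -m pendant '[{"rx":0,"ry":0,"rz":0,"tx":0,"ty":0,"tz":0,"gripper":0.52},{"rx":0,"ry":0,"rz":0,"tx":0,"ty":0,"tz":0,"gripper":0.56},{"rx":0,"ry":0,"rz":0,"tx":0,"ty":0,"tz":0,"gripper":0.65},{"rx":0,"ry":0,"rz":0,"tx":0,"ty":0,"tz":0,"gripper":0.75},{"rx":0,"ry":0,"rz":0,"tx":0,"ty":0,"tz":0,"gripper":0.75},{"rx":0,"ry":0,"rz":0,"tx":0,"ty":0,"tz":-15,"gripper":0.75},{"rx":0,"ry":0,"rz":0,"tx":0,"ty":0,"tz":-30,"gripper":0.75},{"rx":0,"ry":0,"rz":0,"tx":0,"ty":0,"tz":-45,"gripper":0.75},{"rx":0,"ry":0,"rz":0,"tx":0,"ty":0,"tz":-45,"gripper":1},{"rx":0,"ry":0,"rz":0,"tx":0,"ty":0,"tz":0,"gripper":1}]'
python3 - <<'E'
from h import *
delta(.4431,-.2985,.175,9)
E
```

```text
time_s: 9.3
position: [0.5613, 0.0544, 0.1796]
ee_rot: [2.035, 2.384, 0.009]
wrist_force: [-0.2, -0.2, -0.6]
width: 1.003
grip_force: 0.0
shift in tool axes mm [-330.  -172.1    3.6] turn [0.0091 0.0017 0.0002] t 9.3 pos [0.5613 0.0544 0.1796] w 1.003 F [-0.2 -0.2 -0.6] grip 0.0
```

```bash
python3 -m pendant '[{"rx":0,"ry":0,"rz":0,"tx":-41.2,"ty":-21.5,"tz":0,"gripper":1},{"rx":0,"ry":0,"rz":0,"tx":-41.2,"ty":-21.5,"tz":0,"gripper":1},{"rx":0,"ry":0,"rz":0,"tx":-41.2,"ty":-21.5,"tz":0,"gripper":1},{"rx":0,"ry":0,"rz":0,"tx":-41.2,"ty":-21.5,"tz":0,"gripper":1},{"rx":0,"ry":0,"rz":0,"tx":-41.2,"ty":-21.5,"tz":0,"gripper":1},{"rx":0,"ry":0,"rz":0,"tx":-41.2,"ty":-21.5,"tz":0,"gripper":1},{"rx":0,"ry":0,"rz":0,"tx":-41.2,"ty":-21.5,"tz":0,"gripper":1},{"rx":0,"ry":0,"rz":0,"tx":-41.2,"ty":-21.5,"tz":0,"gripper":1},{"rx":0,"ry":0,"rz":0,"tx":0,"ty":0,"tz":45,"gripper":1},{"rx":0,"ry":0,"rz":0,"tx":0,"ty":0,"tz":0,"gripper":1}]'
python3 - <<'E'
from h import *
delta(.4431,-.2985,.0475,9)
I=get_image("scene")[110:290,240:450]; J=get_image("top")[150:270,230:430]
cv2.imwrite("pics/e3.png",np.hstack([cv2.resize(I,(400,343),interpolation=2),cv2.copyMakeBorder(cv2.resize(J,(400,240),interpolation=2),0,103,0,0,0)]))
E
```

```text
time_s: 10.55
position: [0.4386, -0.2967, 0.1268]
ee_rot: [-2.036, -2.382, -0.001]
wrist_force: [-0.1, -0.3, 0.4]
width: 1.0
grip_force: 0.0
shift in tool axes mm [-3.   4.6 79.2] turn [-0.0049 -0.0063 -0.001 ] t 10.55 pos [ 0.4386 -0.2967  0.1268] w 1.0 F [-0.1 -0.3  0.4] grip 0.0
```

View pics/e3.png

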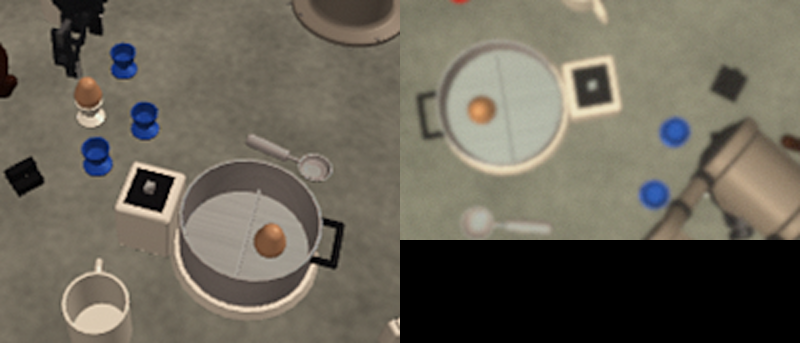

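Egg 1 stands upright in the pot's +y half (scene crop (270,240)). Next is the second egg.

```bash
python3 -m pendant '[{"rx":0,"ry":0,"rz":0,"tx":-3,"ty":4.6,"tz":0,"gripper":1},{"rx":0,"ry":0,"rz":0,"tx":0,"ty":0,"tz":20,"gripper":1},{"rx":0,"ry":0,"rz":0,"tx":0,"ty":0,"tz":30,"gripper":1},{"rx":0,"ry":0,"rz":0,"tx":0,"ty":0,"tz":24,"gripper":1},{"rx":0,"ry":0,"rz":0,"tx":0,"ty":0,"tz":0,"gripper":1}]'
python3 - <<'E'
from h import *
delta(.4431,-.2985,.0475,9)
E
```

```text
time_s: 11.28
position: [0.446, -0.2997, 0.0553]
ee_rot: [-2.038, -2.389, -0.0]
wrist_force: [-0.1, -0.2, 0.4]
width: 1.0
grip_force: 0.0
shift in tool axes mm [ 1.6 -2.7  7.8] turn [-0.0009 -0.0013  0.001 ] t 11.28 pos [ 0.446  -0.2997  0.0553] w 1.0 F [-0.1 -0.2  0.4] grip 0.0
```

```bash
python3 -m pendant '[{"rx":0,"ry":0,"rz":0,"tx":1.6,"ty":-2.7,"tz":7.5,"gripper":1},{"rx":0,"ry":0,"rz":0,"tx":0,"ty":0,"tz":0,"gripper":0.8},{"rx":0,"ry":0,"rz":0,"tx":0,"ty":0,"tz":0,"gripper":0.65},{"rx":0,"ry":0,"rz":0,"tx":0,"ty":0,"tz":0,"gripper":0.58},{"rx":0,"ry":0,"rz":0,"tx":0,"ty":0,"tz":0,"gripper":0.52},{"rx":0,"ry":0,"rz":0,"tx":0,"ty":0,"tz":0,"gripper":0.46},{"rx":0,"ry":0,"rz":0,"tx":0,"ty":0,"tz":0,"gripper":0.4},{"rx":0,"ry":0,"rz":0,"tx":0,"ty":0,"tz":0,"gripper":0.4},{"rx":0,"ry":0,"rz":0,"tx":0,"ty":0,"tz":0,"gripper":0.4}]'
python3 - <<'E'
from h import *
delta(.4431,-.2985,.0475,9)
E
python3 -m pendant '[{"rx":0,"ry":0,"rz":0,"tx":0,"ty":0,"tz":-4,"gripper":0.4},{"rx":0,"ry":0,"rz":0,"tx":0,"ty":0,"tz":-8,"gripper":0.4},{"rx":0,"ry":0,"rz":0,"tx":0,"ty":0,"tz":-12,"gripper":0.4},{"rx":0,"ry":0,"rz":0,"tx":0,"ty":0,"tz":-16,"gripper":0.4},{"rx":0,"ry":0,"rz":0,"tx":0,"ty":0,"tz":0,"gripper":0.4}]'
python3 - <<'E'
from h import *
delta(.565+.156*.034,.021-.988*.034,.16,9)
I=get_image("scene")[110:210,230:330]; J=get_image("top")[185:285,335:435]
cv2.imwrite("pics/e4.png",np.hstack([cv2.resize(I,(400,400),interpolation=2),cv2.resize(J,(400,400),interpolation=2)]))
E
```

```text
time_s: 12.4
position: [0.4433, -0.2994, 0.0484]
ee_rot: [2.04, 2.388, 0.0]
wrist_force: [1.6, 0.6, 5.1]
width: 0.493
grip_force: 25.2
shift in tool axes mm [ 0.9 -0.1  0.9] turn [0.0008 0.0007 0.0001] t 12.4 pos [ 0.4433 -0.2994  0.0484] w 0.493 F [1.6 0.6 5.1] grip 25.2
time_s: 13.02
position: [0.4437, -0.2999, 0.0899]
ee_rot: [2.038, 2.386, -0.0]
wrist_force: [-0.3, 0.2, -1.4]
width: 0.497
grip_force: 25.4
shift in tool axes mm [263.7 170.2 -70.4] turn [0.0022 0.0026 0.0002] t 13.03 pos [ 0.4437 -0.2999  0.0899] w 0.497 F [-0.3  0.2 -1.4] grip 25.4
```

View pics/e4.png

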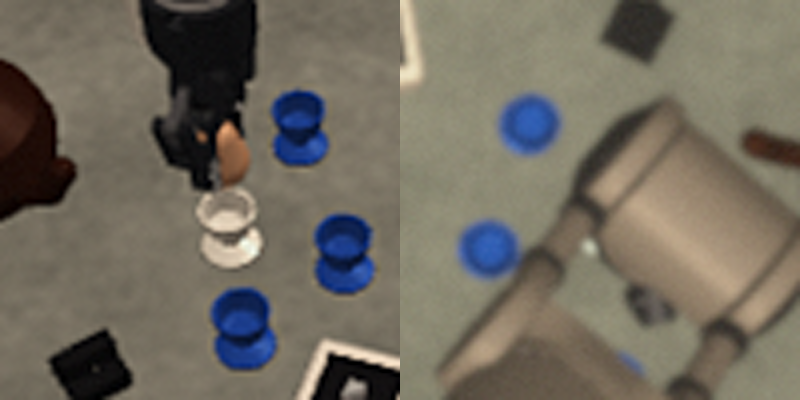

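Egg 2 is held and cup b stands empty. Carrying it over.

```bash
python3 -m pendant '[{"rx":0,"ry":0,"rz":0,"tx":0,"ty":0,"tz":-24,"gripper":0.4},{"rx":0,"ry":0,"rz":0,"tx":0,"ty":0,"tz":-30,"gripper":0.4},{"rx":0,"ry":0,"rz":0,"tx":16,"ty":10,"tz":-17,"gripper":0.4},{"rx":0,"ry":0,"rz":0,"tx":40,"ty":26,"tz":0,"gripper":0.4},{"rx":0,"ry":0,"rz":0,"tx":45,"ty":29,"tz":0,"gripper":0.4},{"rx":0,"ry":0,"rz":0,"tx":45,"ty":29,"tz":0,"gripper":0.4},{"rx":0,"ry":0,"rz":0,"tx":45,"ty":29,"tz":0,"gripper":0.4},{"rx":0,"ry":0,"rz":0,"tx":40,"ty":26,"tz":0,"gripper":0.4},{"rx":0,"ry":0,"rz":0,"tx":25,"ty":16,"tz":0,"gripper":0.4},{"rx":0,"ry":0,"rz":0,"tx":7.7,"ty":5.2,"tz":0,"gripper":0.4}]'
python3 -m pendant '[{"rx":0,"ry":0,"rz":0,"tx":0,"ty":0,"tz":0,"gripper":0.4}]'
python3 - <<'E'
from h import *
delta(.565+.156*.034,.021-.988*.034,.0475,9)
E
```

```text
time_s: 14.38
position: [0.5695, -0.0092, 0.1584]
ee_rot: [-2.035, -2.391, 0.001]
wrist_force: [-0.6, -0.5, -0.6]
width: 0.497
grip_force: 25.6
time_s: 14.5
position: [0.5693, -0.0114, 0.1586]
ee_rot: [-2.038, -2.39, 0.001]
wrist_force: [0.7, -0.9, -0.1]
width: 0.492
grip_force: 25.6
shift in tool axes mm [ -1.4   0.9 111.1] turn [-0.0011 -0.0002  0.0014] t 14.5 pos [ 0.5693 -0.0114  0.1586] w 0.492 F [ 0.7 -0.9 -0.1] grip 25.6
```

```bash
python3 -m pendant '[{"rx":0,"ry":0,"rz":0,"tx":-1,"ty":0.8,"tz":20,"gripper":0.4},{"rx":0,"ry":0,"rz":0,"tx":0,"ty":0,"tz":22,"gripper":0.4},{"rx":0,"ry":0,"rz":0,"tx":0,"ty":0,"tz":22,"gripper":0.4},{"rx":0,"ry":0,"rz":0,"tx":0,"ty":0,"tz":20,"gripper":0.4},{"rx":0,"ry":0,"rz":0,"tx":0,"ty":0,"tz":16,"gripper":0.4},{"rx":0,"ry":0,"rz":0,"tx":0,"ty":0,"tz":8,"gripper":0.4},{"rx":0,"ry":0,"rz":0,"tx":0,"ty":0,"tz":3,"gripper":0.4},{"rx":0,"ry":0,"rz":0,"tx":0,"ty":0,"tz":0,"gripper":0.4}]'
python3 -m pendant '[{"rx":0,"ry":0,"rz":0,"tx":0,"ty":0,"tz":2.5,"gripper":0.4},{"rx":0,"ry":0,"rz":0,"tx":0,"ty":0,"tz":2,"gripper":0.4},{"rx":0,"ry":0,"rz":0,"tx":0,"ty":0,"tz":0,"gripper":0.4}]'
```

```text
time_s: 15.5
position: [0.5709, -0.013, 0.0484]
ee_rot: [2.04, 2.389, 0.001]
wrist_force: [-0.8, 0.1, -0.3]
width: 0.498
grip_force: 25.6
time_s: 15.88
position: [0.5706, -0.0129, 0.0435]
ee_rot: [-2.04, -2.389, -0.0]
wrist_force: [-0.7, -0.4, 0.4]
width: 0.497
grip_force: 25.6
```

```bash
python3 -m pendant '[{"rx":0,"ry":0,"rz":0,"tx":0,"ty":0,"tz":1.5,"gripper":0.4},{"rx":0,"ry":0,"rz":0,"tx":0,"ty":0,"tz":1,"gripper":0.4},{"rx":0,"ry":0,"rz":0,"tx":0,"ty":0,"tz":0,"gripper":0.4}]'
python3 -m pendant '[{"rx":0,"ry":0,"rz":0,"tx":0,"ty":0,"tz":0.7,"gripper":0.4},{"rx":0,"ry":0,"rz":0,"tx":0,"ty":0,"tz":0,"gripper":0.4}]'
```

```text
time_s: 16.25
position: [0.5706, -0.0129, 0.041]
ee_rot: [-2.04, -2.389, 0.0]
wrist_force: [0.2, -0.9, -0.4]
width: 0.501
grip_force: 25.6
time_s: 16.5
position: [0.5707, -0.0129, 0.0404]
ee_rot: [-2.04, -2.389, -0.0]
wrist_force: [-0.3, 0.0, -0.7]
width: 0.497
grip_force: 25.6
```

```bash
python3 -m pendant '[{"rx":0,"ry":0,"rz":0,"tx":0,"ty":0,"tz":0.7,"gripper":0.4},{"rx":0,"ry":0,"rz":0,"tx":0,"ty":0,"tz":0,"gripper":0.4}]'
python3 -m pendant '[{"rx":0,"ry":0,"rz":0,"tx":0,"ty":0,"tz":0,"gripper":0.52},{"rx":0,"ry":0,"rz":0,"tx":0,"ty":0,"tz":0,"gripper":0.56},{"rx":0,"ry":0,"rz":0,"tx":0,"ty":0,"tz":0,"gripper":0.65},{"rx":0,"ry":0,"rz":0,"tx":0,"ty":0,"tz":0,"gripper":0.75},{"rx":0,"ry":0,"rz":0,"tx":0,"ty":0,"tz":0,"gripper":0.75},{"rx":0,"ry":0,"rz":0,"tx":0,"ty":0,"tz":-15,"gripper":0.75},{"rx":0,"ry":0,"rz":0,"tx":0,"ty":0,"tz":-30,"gripper":0.75},{"rx":0,"ry":0,"rz":0,"tx":0,"ty":0,"tz":-45,"gripper":0.75},{"rx":0,"ry":0,"rz":0,"tx":0,"ty":0,"tz":-45,"gripper":0.7},{"rx":0,"ry":0,"rz":0,"tx":0,"ty":0,"tz":0,"gripper":0.7}]'
python3 - <<'E'
from h import *
delta(.597,-.326,.12,9)
E
```

```text
time_s: 16.75
position: [0.5707, -0.0129, 0.0397]
ee_rot: [2.04, 2.389, 0.0]
wrist_force: [0.8, -0.3, -1.2]
width: 0.497
grip_force: 25.7
time_s: 18.0
position: [0.5729, -0.0132, 0.1798]
ee_rot: [2.035, 2.383, 0.008]
wrist_force: [1.1, 0.8, 0.4]
width: 0.702
grip_force: 0.0
shift in tool axes mm [-312.5  -25.8   60.5] turn [0.0089 0.0028 0.0002] t 18.0 pos [ 0.5729 -0.0132  0.1798] w 0.702 F [1.1 0.8 0.4] grip 0.0
```

```bash
python3 -m pendant '[{"rx":0,"ry":0,"rz":0,"tx":-52,"ty":-4.3,"tz":0,"gripper":0.7},{"rx":0,"ry":0,"rz":0,"tx":-52,"ty":-4.3,"tz":0,"gripper":0.7},{"rx":0,"ry":0,"rz":0,"tx":-52,"ty":-4.3,"tz":0,"gripper":0.7},{"rx":0,"ry":0,"rz":0,"tx":-52,"ty":-4.3,"tz":0,"gripper":0.7},{"rx":0,"ry":0,"rz":0,"tx":-52,"ty":-4.3,"tz":0,"gripper":0.7},{"rx":0,"ry":0,"rz":0,"tx":-52,"ty":-4.3,"tz":0,"gripper":0.7}]'
python3 -m pendant '[{"rx":0,"ry":0,"rz":-0.1808,"tx":0,"ty":0,"tz":0,"gripper":0.7},{"rx":0,"ry":0,"rz":-0.1808,"tx":0,"ty":0,"tz":0,"gripper":0.7},{"rx":0,"ry":0,"rz":-0.1808,"tx":0,"ty":0,"tz":0,"gripper":0.7},{"rx":0,"ry":0,"rz":-0.1808,"tx":0,"ty":0,"tz":0,"gripper":0.7},{"rx":0,"ry":0,"rz":-0.1808,"tx":0,"ty":0,"tz":0,"gripper":0.7},{"rx":0,"ry":0,"rz":0,"tx":0,"ty":0,"tz":0,"gripper":0.7}]'
python3 - <<'E'
from h import *
delta(.597,-.326,.06,60.8)
I=get_image("scene")[110:290,220:430]; J=get_image("top")[150:270,230:430]
cv2.imwrite("pics/k2.png",np.hstack([cv2.resize(I,(400,343),interpolation=2),cv2.copyMakeBorder(cv2.resize(J,(400,240),interpolation=2),0,103,0,0,0)]))
E
```

```text
time_s: 18.75
position: [0.5936, -0.3266, 0.1742]
ee_rot: [-2.039, -2.388, -0.0]
wrist_force: [1.4, -0.5, -0.6]
width: 0.698
grip_force: 0.0
time_s: 19.5
position: [0.5937, -0.3249, 0.1742]
ee_rot: [-0.794, -3.038, -0.001]
wrist_force: [0.7, -0.5, 0.5]
width: 0.702
grip_force: 0.0
shift in tool axes mm [ -3.5   0.6 114.2] turn [ 0.0002 -0.0012 -0.0016] t 19.5 pos [ 0.5937 -0.3249  0.1742] w 0.702 F [ 0.7 -0.5  0.5] grip 0.0
```

View pics/k2.png

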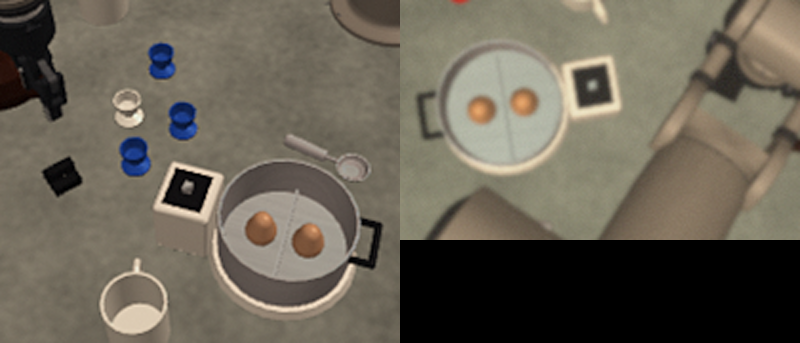

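Both eggs stand in the pot, one each side of the partition, and cup b is upright. Descending on the knob.

```bash
python3 -m pendant '[{"rx":0,"ry":0,"rz":0,"tx":-3.5,"ty":0.6,"tz":20,"gripper":0.7},{"rx":0,"ry":0,"rz":0,"tx":0,"ty":0,"tz":40,"gripper":0.7},{"rx":0,"ry":0,"rz":0,"tx":0,"ty":0,"tz":40,"gripper":0.7},{"rx":0,"ry":0,"rz":0,"tx":0,"ty":0,"tz":14,"gripper":0.7},{"rx":0,"ry":0,"rz":0,"tx":0,"ty":0,"tz":0,"gripper":0.7}]'
python3 - <<'E'
from h import *
delta(.597,-.326,.022,60.8)
E
```

```text
time_s: 20.23
position: [0.597, -0.326, 0.0595]
ee_rot: [-0.792, -3.038, -0.001]
wrist_force: [0.1, -0.0, 1.8]
width: 0.705
grip_force: 0.0
shift in tool axes mm [-0.1 -0.  37.5] turn [ 0.0003 -0.0022 -0.0006] t 20.23 pos [ 0.597  -0.326   0.0595] w 0.705 F [ 0.1 -0.   1.8] grip 0.0
```

```bash
python3 -m pendant '[{"rx":0,"ry":0,"rz":0,"tx":0,"ty":0,"tz":15,"gripper":0.7},{"rx":0,"ry":0,"rz":0,"tx":0,"ty":0,"tz":15,"gripper":0.7},{"rx":0,"ry":0,"rz":0,"tx":0,"ty":0,"tz":7.5,"gripper":0.7},{"rx":0,"ry":0,"rz":0,"tx":0,"ty":0,"tz":0,"gripper":0.45},{"rx":0,"ry":0,"rz":0,"tx":0,"ty":0,"tz":0,"gripper":0.3},{"rx":0,"ry":0,"rz":0,"tx":0,"ty":0,"tz":0,"gripper":0.22},{"rx":0,"ry":0,"rz":0,"tx":0,"ty":0,"tz":0,"gripper":0.15},{"rx":0,"ry":0,"rz":0,"tx":0,"ty":0,"tz":0,"gripper":0.1},{"rx":0,"ry":0,"rz":0,"tx":0,"ty":0,"tz":0,"gripper":0.05},{"rx":0,"ry":0,"rz":0,"tx":0,"ty":0,"tz":0,"gripper":0.05}]' 40
python3 -m pendant '[{"rx":0,"ry":0,"rz":0,"tx":0,"ty":0,"tz":-10,"gripper":0.05},{"rx":0,"ry":0,"rz":0,"tx":0,"ty":0,"tz":-40,"gripper":0.05},{"rx":0,"ry":0,"rz":0,"tx":0,"ty":0,"tz":-50,"gripper":0.05},{"rx":0,"ry":0,"rz":0,"tx":0,"ty":0,"tz":-40,"gripper":0.05},{"rx":0,"ry":0,"rz":0,"tx":0,"ty":0,"tz":0,"gripper":0.05}]'
```

```text
time_s: 21.48
position: [0.5978, -0.3266, 0.0239]
ee_rot: [0.792, 3.039, -0.001]
wrist_force: [-0.5, 0.1, 5.7]
width: 0.175
grip_force: 40.6
time_s: 22.1
position: [0.5989, -0.3273, 0.1678]
ee_rot: [0.79, 3.033, -0.004]
wrist_force: [0.1, -0.6, -0.7]
width: 0.171
grip_force: 40.0
```

```bash
python3 -m pendant '[{"rx":0,"ry":0,"rz":0.1808,"tx":0,"ty":0,"tz":0,"gripper":0.05},{"rx":0,"ry":0,"rz":0.1808,"tx":0,"ty":0,"tz":0,"gripper":0.05},{"rx":0,"ry":0,"rz":0.1808,"tx":0,"ty":0,"tz":0,"gripper":0.05},{"rx":0,"ry":0,"rz":0.1808,"tx":0,"ty":0,"tz":0,"gripper":0.05},{"rx":0,"ry":0,"rz":0.1808,"tx":0,"ty":0,"tz":0,"gripper":0.05},{"rx":0,"ry":0,"rz":0,"tx":40,"ty":5,"tz":0,"gripper":0.05},{"rx":0,"ry":0,"rz":0,"tx":40,"ty":5,"tz":0,"gripper":0.05},{"rx":0,"ry":0,"rz":0,"tx":20,"ty":2,"tz":0,"gripper":0.05},{"rx":0,"ry":0,"rz":0,"tx":0,"ty":0,"tz":0,"gripper":0.05}]'
python3 - <<'E'
from h import *
o=get_obs(); p=o["position"]
delta(.586,-.116,.150,9)
S=get_image("scene"); T=get_image("top"); cv2.imwrite("pics/s5.png",S); cv2.imwrite("pics/t5.png",T)
k=p-[0,0,.0235]
cx=np.array([np.cos(np.radians(9)),np.sin(np.radians(9)),0]); cy=np.array([-cx[1],cx[0],0])
out=[]
for n,I in(("scene",S),("top",T)):
    q=proj(n,k); print(n,q)
    x,y=q.astype(int)-20; C=np.clip(I[y:y+40,x:x+40].astype(float)*2,0,255).astype(np.uint8); C=cv2.resize(C,(400,400),interpolation=2)
    for a in(-1,1):
        for b in(-1,1):
            u=(proj(n,k+.022*(a*cx+b*cy))-[x,y]+.5)*10; print(n,a,b,u.round(0)); cv2.circle(C,tuple(u.astype(int).tolist()),2,(0,0,255),-1)
    out.append(C)
cv2.imwrite("pics/k5.png",np.hstack(out))
E
```

```text
time_s: 23.22
position: [0.5935, -0.2247, 0.1629]
ee_rot: [-2.037, -2.39, 0.001]
wrist_force: [0.3, -0.4, -0.0]
width: 0.174
grip_force: 40.0
shift in tool axes mm [108.5   9.8  12.9] turn [-0.0007 -0.0004  0.002 ] t 23.23 pos [ 0.5935 -0.2247  0.1629] w 0.174 F [ 0.3 -0.4 -0. ] grip 40.0
scene [278.67004334 186.72911691]
scene -1 -1 [164. 127.]
scene -1 1 [324. 167.]
scene 1 -1 [ 98. 258.]
scene 1 1 [261. 301.]
top [363.99643007 187.68536725]
top -1 -1 [305. 275.]
top -1 1 [152. 301.]
top 1 -1 [278. 123.]
top 1 1 [125. 149.]
```

View pics/k5.png

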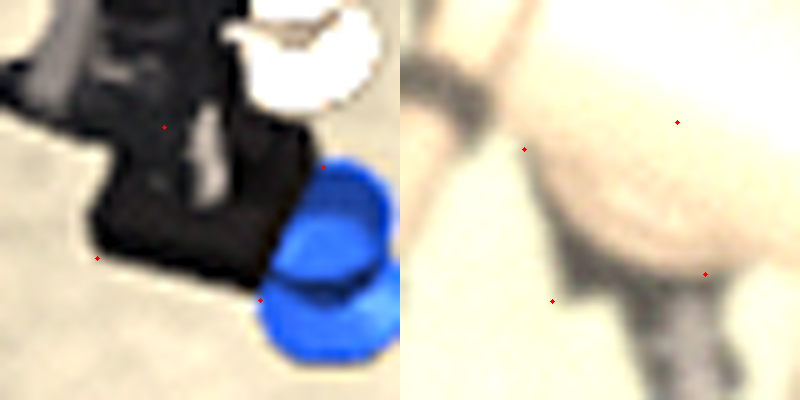

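Predicted skirt corners match the seen ones: scene crop (98,258) against about (98,256), and (261,301) against about (262,293). So the knob is centred in the hand to about 1–2 mm. Moving above the shaft.

```bash
python3 -m pendant '[{"rx":0,"ry":0,"rz":0,"tx":27,"ty":2.5,"tz":0,"gripper":0.05},{"rx":0,"ry":0,"rz":0,"tx":30,"ty":2.5,"tz":0,"gripper":0.05},{"rx":0,"ry":0,"rz":0,"tx":30,"ty":2.5,"tz":0,"gripper":0.05},{"rx":0,"ry":0,"rz":0,"tx":22.5,"ty":2.5,"tz":6,"gripper":0.05},{"rx":0,"ry":0,"rz":0,"tx":0,"ty":0,"tz":6,"gripper":0.05},{"rx":0,"ry":0,"rz":0,"tx":0,"ty":0,"tz":0,"gripper":0.05}]'
python3 - <<'E'
from h import *
delta(.5861,-.115,.138,9)
E
```

```text
time_s: 24.08
position: [0.5861, -0.1164, 0.1503]
ee_rot: [-2.04, -2.388, 0.001]
wrist_force: [-0.3, -0.7, 0.9]
width: 0.174
grip_force: 40.0
shift in tool axes mm [ 1.4  0.3 12.3] turn [-0.0012 -0.0003 -0.0001] t 24.07 pos [ 0.5861 -0.1164  0.1503] w 0.174 F [-0.3 -0.7  0.9] grip 40.0
```

```bash
python3 -m pendant '[{"rx":0,"ry":0,"rz":0,"tx":1.2,"ty":0.3,"tz":6,"gripper":0.05},{"rx":0,"ry":0,"rz":0,"tx":0,"ty":0,"tz":4,"gripper":0.05},{"rx":0,"ry":0,"rz":0,"tx":0,"ty":0,"tz":2,"gripper":0.05},{"rx":0,"ry":0,"rz":0,"tx":0,"ty":0,"tz":0,"gripper":0.05}]'
python3 -m pendant '[{"rx":0,"ry":0,"rz":0,"tx":0,"ty":0,"tz":2,"gripper":0.05},{"rx":0,"ry":0,"rz":0,"tx":0,"ty":0,"tz":1.5,"gripper":0.05},{"rx":0,"ry":0,"rz":0,"tx":0,"ty":0,"tz":0,"gripper":0.05}]'
```

```text
time_s: 24.58
position: [0.5864, -0.1149, 0.139]
ee_rot: [-2.04, -2.389, 0.0]
wrist_force: [-0.2, 0.4, 0.3]
width: 0.171
grip_force: 40.0
time_s: 24.95
position: [0.5864, -0.1147, 0.1356]
ee_rot: [-2.04, -2.389, -0.0]
wrist_force: [0.5, -0.0, 0.8]
width: 0.179
grip_force: 40.0
```

```bash
python3 -m pendant '[{"rx":0,"ry":0,"rz":0,"tx":0,"ty":0,"tz":1.5,"gripper":0.05},{"rx":0,"ry":0,"rz":0,"tx":0,"ty":0,"tz":1.5,"gripper":0.05},{"rx":0,"ry":0,"rz":0,"tx":0,"ty":0,"tz":0,"gripper":0.05}]'
python3 -m pendant '[{"rx":0,"ry":0,"rz":0,"tx":0,"ty":0,"tz":1.5,"gripper":0.05},{"rx":0,"ry":0,"rz":0,"tx":0,"ty":0,"tz":1,"gripper":0.05},{"rx":0,"ry":0,"rz":0,"tx":0,"ty":0,"tz":0,"gripper":0.05}]'
```

```text
time_s: 25.32
position: [0.5864, -0.1147, 0.1325]
ee_rot: [-2.04, -2.389, 0.0]
wrist_force: [-0.8, 0.4, -0.1]
width: 0.173
grip_force: 40.0
time_s: 25.7
position: [0.5864, -0.1147, 0.1301]
ee_rot: [-2.04, -2.389, 0.0]
wrist_force: [-0.6, 0.0, -0.1]
width: 0.176
grip_force: 40.0
```

```bash
python3 -m pendant '[{"rx":0,"ry":0,"rz":0,"tx":0,"ty":0,"tz":2,"gripper":0.05},{"rx":0,"ry":0,"rz":0,"tx":0,"ty":0,"tz":2,"gripper":0.05},{"rx":0,"ry":0,"rz":0,"tx":0,"ty":0,"tz":0,"gripper":0.05}]'
python3 -m pendant '[{"rx":0,"ry":0,"rz":0,"tx":0,"ty":0,"tz":1.2,"gripper":0.05},{"rx":0,"ry":0,"rz":0,"tx":0,"ty":0,"tz":1,"gripper":0.05},{"rx":0,"ry":0,"rz":0,"tx":0,"ty":0,"tz":0,"gripper":0.05}]'
```

```text
time_s: 26.08
position: [0.5863, -0.1147, 0.1259]
ee_rot: [-2.04, -2.389, 0.0]
wrist_force: [0.3, 0.2, -0.3]
width: 0.18
grip_force: 40.0
time_s: 26.45
position: [0.5864, -0.1147, 0.124]
ee_rot: [-2.04, -2.389, -0.0]
wrist_force: [0.1, 0.3, -0.1]
width: 0.175
grip_force: 40.0
```

```bash
python3 -m pendant '[{"rx":0,"ry":0,"rz":0,"tx":0,"ty":0,"tz":0.7,"gripper":0.05},{"rx":0,"ry":0,"rz":0,"tx":0,"ty":0,"tz":0,"gripper":0.05}]'
python3 -m pendant '[{"rx":0,"ry":0,"rz":0,"tx":0,"ty":0,"tz":0.7,"gripper":0.05},{"rx":0,"ry":0,"rz":0,"tx":0,"ty":0,"tz":0,"gripper":0.05}]'
```

```text
time_s: 26.7
position: [0.5865, -0.1147, 0.1239]
ee_rot: [2.04, 2.389, 0.0]
wrist_force: [-1.6, 0.8, 4.9]
width: 0.176
grip_force: 40.6
time_s: 26.95
position: [0.5865, -0.1147, 0.1238]
ee_rot: [2.04, 2.388, 0.001]
wrist_force: [-3.3, 1.6, 9.5]
width: 0.179
grip_force: 41.2
```

Contact comes at exactly the home height (TCP 0.1239 = 0.100 + 0.0239), so the knob is fully seated. Releasing and retreating.

```bash
python3 -m pendant '[{"rx":0,"ry":0,"rz":0,"tx":0,"ty":0,"tz":-1,"gripper":0.05},{"rx":0,"ry":0,"rz":0,"tx":0,"ty":0,"tz":0,"gripper":0.3},{"rx":0,"ry":0,"rz":0,"tx":0,"ty":0,"tz":0,"gripper":0.5},{"rx":0,"ry":0,"rz":0,"tx":0,"ty":0,"tz":0,"gripper":0.5},{"rx":0,"ry":0,"rz":0,"tx":0,"ty":0,"tz":-20,"gripper":0.5},{"rx":0,"ry":0,"rz":0,"tx":0,"ty":0,"tz":-50,"gripper":0.5},{"rx":0,"ry":0,"rz":0,"tx":0,"ty":-50,"tz":-40,"gripper":0.5},{"rx":0,"ry":0,"rz":0,"tx":0,"ty":-60,"tz":0,"gripper":0.5},{"rx":0,"ry":0,"rz":0,"tx":0,"ty":-60,"tz":0,"gripper":0.5},{"rx":0,"ry":0,"rz":0,"tx":0,"ty":0,"tz":0,"gripper":0.5}]'
python3 - <<'E'
from h import *
S=get_image("scene")
cv2.imwrite("pics/f.png",cv2.resize(S[110:330,190:500],None,fx=2.5,fy=2.5,interpolation=2))
E
```

```text
time_s: 28.2
position: [0.4161, -0.1409, 0.2326]
ee_rot: [-2.042, -2.385, 0.001]
wrist_force: [1.0, 0.2, -0.6]
width: 0.499
grip_force: 0.0
```

View pics/f.png

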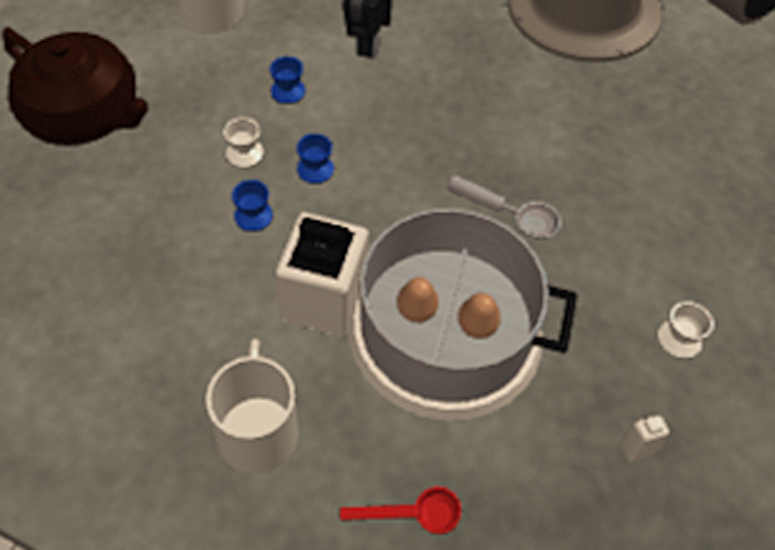

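The final picture shows both eggs standing in the pot (417,300) and (480,315). The knob sits flat on the block (322,245), both cups are upright (243,140) and (687,328), and nothing else has moved. Handing in.

```bash
python3 -c "from cell import *; print(close_job())"
```

```text
the job is handed in; nothing more can be done
None
```

The job is handed in: both eggs stand in the pot, one each side of the partition, the knob is fully home on its shaft, and the cups are upright with nothing else moved (28 s of the 66 s used); no pass/fail verdict was returned.

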